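# Clamp the tube rack in the bench mixer

### The job

Gently push the blue tube rack fully home against the back stop of the tube mixer, then wind the T-handle on the bridge clockwise (seen from above), half turn by half turn, until the foam pad holds the tubes firmly; stop as soon as it is firm, so that the tubes are not crushed. Let go of everything and leave the bottle, the cup and the orange tube block where they are.

Things in the scene. Friction and masses are not known exactly. Their poses are not given: they have to be found in the camera images.
- mixer: white bench tube mixer, fixed; origin on the bench under the middle of its clamp bridge; +x is the way the rack slides in, z up. Base x -185..+105, y -110..+110, 60 mm high. Tray floor 62.5 mm above the bench between two rails (20 mm high, 95 mm apart). Bridge: 16 mm posts at x 0, y +-85 mm; white beam 44 mm wide (x), 200 mm long (y), top 241 mm above the bench
- stop: black back stop across the tray, 90 mm wide, 30 mm high, fixed to the mixer; origin at the foot of its front face, 51 mm along mixer +x from the mixer's origin. The rack is home when its base touches this face (4 mm short still counts). Ramming the rack into it with more than 35 N shakes the tubes
- rack: blue tube rack, loose, 0.3 to 0.5 kg, base 170 x 90 x 8 mm, six capped tubes; stands on the tray between the rails, drawn out 25 to 45 mm. Origin on its underside below the middle of the tubes, x = the way it slides in. The base reaches 51 mm ahead of and 119 mm behind the origin; cap tops 76 mm above the underside. Friction on the tray is a few N
- rack_centre (a point): middle of the rack's tube block, 38 mm above the rack's origin, same axes. When the rack is home this point is straight above the mixer's origin
- push_plate (a point): middle of the outer face of the rack's upright blue push plate (70 mm wide, 10 mm thick, from 8 to 58 mm above the rack's underside), 119 mm behind the rack's origin; the point is 38 mm above the underside, x axis = into the mixer
- plate: aluminium clamp plate 90 x 100 x 10 mm under the beam; origin at the centre of its underside. A full clockwise turn of the T-handle lowers it 30 mm; it does not turn. Dark foam 86 x 94 mm hangs under it, its lower face 8 to 20 mm below the origin: unknown (wear), so contact must be felt. On the tube caps the foam yields about 1 mm per 25 N of clamping
- bar_centre (a point): centre of the T-handle's round black cross bar (14 mm thick, 116 mm long, level), 42 mm above the beam's top, on the vertical turning axis; x axis along the bar to its red-tipped end, z up; a steel hub 21 mm wide, 22 mm high is round its middle. It turns without rising or sinking, many turns; left alone it stays, springing back a little when tight
- red_end (a point): grip point on the bar near its red-tipped end, 45 mm from the turning axis. The screw has 0.1 N m of friction either way (2 N here); each N of clamping adds 0.0048 N m of back-turning moment. Tighten until the hand must hold 0.15 to 0.2 N m at rest (4 N here): 20 to 55 N of clamping. Let go, the screw springs back to 20 to 25 N at most, which is firm; under 10 N is loose, over 80 N crushes the tubes
- black_end (a point): grip point on the bar near its all-black end, 45 mm from the turning axis, opposite the red end; same axes as the bar centre
- reagent: amber bottle with blue cap, loose bystander, 52 mm wide, 110 mm high; origin under its middle
- beaker: white cup, loose bystander, 60 mm wide, 70 mm high; origin under its middle
- spare_rack: small orange tube block, loose bystander, 90 x 45 mm, 60 mm high with its caps; origin under its middle

How it is judged:
On the way, in this order (a step that is already met when the one before it is completed fails the run):
1. the rack is home against the back stop, the foam not yet on it (x of rack_centre in the frame of mixer above -0.004 m and contact force between plate and rack below 1 N), for 0.2 s.
2. the foam presses on the tubes with more than 10 N (x of rack_centre in the frame of mixer above -0.004 m and contact force between plate and rack above 10 N), for 0.2 s.
At the end, for the whole second after the job is handed in: the rack is within 4 mm of touching the back stop, the foam pad presses on it with more than 10 N, all at rest, and the three bystanders are within 20 mm of where they were (all of step 2 and linear speed of each of rack, plate below 0.01 m/s and distance of each of reagent, beaker, spare_rack from where it was at the start of the episode below 0.02 m).
It fails at once if the tubes are crushed: clamping force above 80 N (contact force between plate and rack above 80 N).
It fails at once if the rack is rammed into the back stop with more than 35 N (contact force between rack and stop above 35 N).
It fails at once if the reagent is disturbed (moved more than 20 mm) (distance of reagent from where it was at the start of the episode above 0.02 m).
It fails at once if the beaker is disturbed (moved more than 20 mm) (distance of beaker from where it was at the start of the episode above 0.02 m).
It fails at once if the spare_rack is disturbed (moved more than 20 mm) (distance of spare_rack from where it was at the start of the episode above 0.02 m).
It also fails if it takes over 72 s, if anything falls off the work surface, if the arm or the gripper's body presses on something with over 40 N, if the wrist force passes 120 N, or if a joint passes its speed limit or range.

### The arm

A 6-joint arm with a two-finger parallel gripper is mounted at the origin on the work surface. World frame = base frame: x ahead of the robot, y to its left, z up, the work surface at z = 0. Lengths are in m, angles in rad, forces in N, time in s.
With the tool pointing down it reaches from about 0.375 to 0.825 m from the base axis. Payload 5.5 kg.
Tool frame: the origin (TCP) lies between the finger pads; the fingertips stand 19 mm ahead of it and the grasp point (between the pads) is the TCP; z points along the fingers, y is the line along which they close (so a half turn about z gives the same grasp; the last joint's range is limited). The gripper opens to 85 mm and grips with 20 to 120 N. Pads are 22 mm wide; open, the fingers measure 114 mm over their backs; the gripper's body (76 mm by 85 mm) begins 54 mm behind the grasp point. The pads swing forward as they close: fully open they stand 13 mm farther back than shut.
Start: joints at [1.256, 0.314, -0.047, 1.21, 0, 1.571], TCP at [0.186, 0.571, 0.25] pointing down, gripper open.
Joint ranges: [-2.67, 2.67], [-0.69, 1.73], [-1.03, 1.25], [-2.08, 2.16], [-1.42, 1.45], [-3.14, 3.14]. Speed limits (rad/s): [2.39, 2.39, 3.01, 3.14, 3.14, 3.14].

### API

Orientations are given as a unit quaternion [w, x, y, z].
In Python, from plant import get_obs, capture, get_calibration, close_job gives the robot as it stands.
- The arm moves only by the tool move_arm, never from a script. Its argument "steps" is a list of rows, each an object of numbers: "rx", "ry", "rz": the turn, a rotation vector about the world's x, y, z in degrees; "x", "y", "z": the shift along the world's x, y, z in m; "fingers": the opening, from -1 (shut) to 1 (fully open), so that 0 is half open. In form: [{"rx": .., "ry": .., "rz": .., "x": .., "y": .., "z": .., "fingers": ..}, ...]. A call has 1 to 8 rows; each row shifts and turns the commanded pose from where the row before left it; what a row does not reach is not made up. A row lasts 1/12 s, in which the tool goes at most 41.7 mm and 7.16 degrees, less where a joint would pass 70% of its speed; a pose out of reach is approached as far as the arm can. A call is refused whole if a number of a shift passes 0.0417 or a number of a turn 7.16, either way. A call with a gripper value outside its range is refused whole. The fingers move at their own pace and stop on an object; the grip force is fixed at half the most. Time passes only in rows, so rows that do not move let the fingers close. It gives the time, the measured TCP pose, the force, the opening and the grip force at its end, in the units of the state.
- get_obs(): the state, without advancing time (a new reading comes with each control period).
- capture(name): name is "scene" or "top"; returns (picture, depth): 480x640x3 uint8, blue, green, red; 480x640 float32, m along the optical axis (not along the pixel's ray), 0 where there is no reading.
- get_calibration(name): a dict with "fx", "fy", "cx", "cy" (pixels), "k1" (the pictures are not rectified: a ray, as slopes to the right and down, at radius r is drawn at 1 + k1 r^2 times it, then the intrinsics apply), "eye" and "attitude" of the camera in the world. Camera axes: x right, y down, z forward; pixel columns grow to the right and rows downward; lengths in m; the calibration is good to about 2 mm. A picture is of the moment at which its call begins. get_calibration takes no time and is no camera call.
- close_job(): hands the job in; it is judged then, once.
The state is a dict: "t": time; "qpos": joint angles; "dq": joint speeds; "joint_torque": joint torques, N m; "tcp_pos": TCP position; "tcp_rot": TCP orientation; "ft_force": force on the tool from outside, world axes, zero at the start; "ft_torque": the same for the moment, N m; "opening": finger opening in m; "grasp_force": force on a finger pad.
Only numpy, scipy, OpenCV 4.12 (cv2) and the standard library are available. Lean on these libraries where they do the work, as an engineer would, in place of code of your own. Each camera call takes 0.05 s, during which the arm holds its last target. There are 200 camera calls.

## Working session

There is one attempt and no reset: what is moved stays moved. The work goes in short steps, Python scripts to look and compute and a tool call to move; the robot and the scene stay as the last step left them, time stands still between calls to the robot, and variables do not carry over. Pictures are saved under pics/ and viewed, at most 10 in all, crops included, and the job is handed in when it is done.

Besides the shell and the picture viewer there is one more tool, called after ">>>" in YAML: its name, and indented under it one key for each argument. move_arm: Moves the arm, as the interface text tells. Its arguments: {"type":"object","properties":{"steps":{"type":"array","items":{"type":"object","properties":{"rx":{"type":"number"},"ry":{"type":"number"},"rz":{"type":"number"},"x":{"type":"number"},"y":{"type":"number"},"z":{"type":"number"},"fingers":{"type":"number"}}}}},"required":["steps"]}

```bash
mkdir -p pics; ls; python3 - <<'E'
from plant import *
import cv2,numpy as np
print(get_obs())
for n in("scene","top"):
    p,d=capture(n);cv2.imwrite(f"pics/{n}0.png",p);np.save(f"pics/{n}0.npy",d);print(get_calibration(n))
E
```

```text
pics
{'t': 0.0, 'qpos': array([ 1.25595579e+00,  3.14241136e-01, -4.80941849e-02,  1.21019144e+00,
        7.77248174e-06,  1.57083151e+00]), 'dq': array([ 0.00062769,  0.00014905,  0.00065073,  0.00105029,  0.00096473,
       -0.00119837]), 'joint_torque': array([-6.96069965e-04, -5.39599943e+01,  3.39743257e+01,  1.95684296e-02,
        5.77902961e-05, -9.94099949e-07]), 'tcp_pos': array([0.18562573, 0.56998354, 0.24941885]), 'tcp_rot': array([-1.39464159e-04,  1.56788219e-01,  9.87631868e-01, -8.53912724e-04]), 'ft_force': array([ 0.67162051,  0.1917206 , -0.67650997]), 'ft_torque': array([ 0.03176217,  0.05516245, -0.00785629]), 'grasp_force': 0.0, 'opening': 0.08536049203969452}
{'fx': 495.84644618423886, 'fy': 495.84644618423886, 'cx': 327.75432176802434, 'cy': 244.80793232061, 'k1': 0.016720519971421384, 'eye': array([0.88566438, 0.70740111, 0.68489883]), 'attitude': array([-0.10424126,  0.18785817,  0.87260944, -0.43862949])}
{'fx': 579.6586136543988, 'fy': 579.6586136543988, 'cx': 327.52288441246014, 'cy': 240.18768717949132, 'k1': -0.07517941052671909, 'eye': array([0.38775788, 0.08583068, 0.98462408]), 'attitude': array([-0.07990483,  0.73504896, -0.66922704,  0.07384721])}
```

View pics/scene0.png

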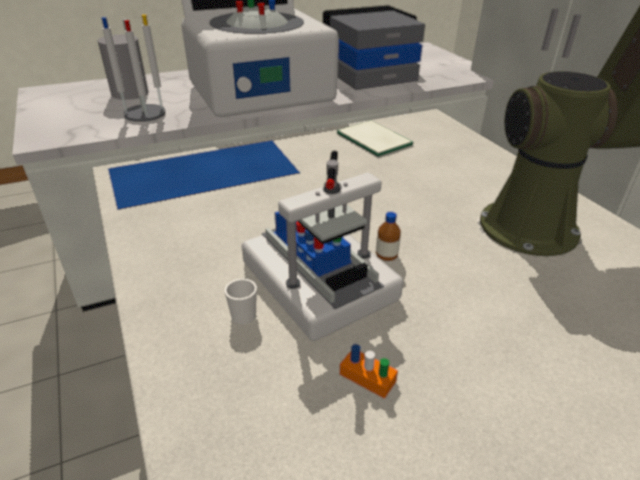

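View pics/top0.png

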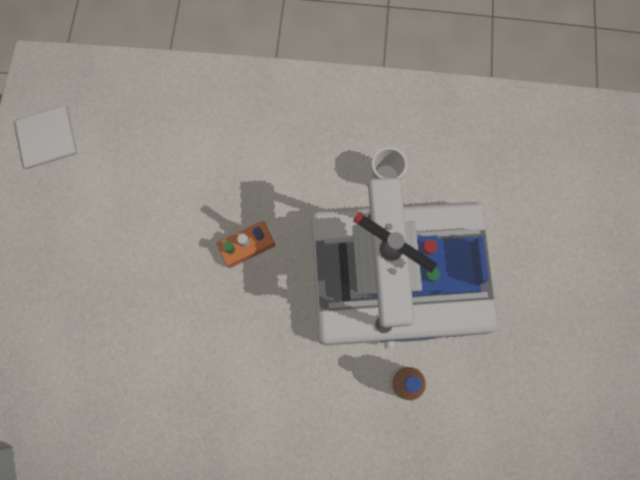

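The top view shows the mixer with its bridge at about (392,250), the red bar tip at (359,217), the blue push plate at about (480,260) and the stop at about (343,272). The bottle is at (410,383), the cup at (389,164) and the orange block at (246,244).

```bash
cat > h.py <<'E'
from plant import *
import cv2,numpy as np
from scipy.spatial.transform import Rotation as R
def cloud(n,d):
    c=get_calibration(n);K=np.array([[c['fx'],0,c['cx']],[0,c['fy'],c['cy']],[0,0,1]])
    v,u=np.mgrid[:480,:640]
    s=cv2.undistortPoints(np.stack([u.ravel(),v.ravel()],1).astype(np.float64)[:,None],K,np.array([c['k1'],0,0,0.]))[:,0].reshape(480,640,2)
    ray=np.dstack([s,np.ones((480,640))])@R.from_quat(np.roll(c['attitude'],-1)).as_matrix().T
    return c['eye'],ray,c['eye']+ray*d[...,None]
def onplane(eye,ray,m,z):
    r=ray[m];return eye+r*((z-eye[2])/r[:,2])[:,None]
def rect(P):
    (c,s,a)=cv2.minAreaRect(P[:,:2].astype(np.float32)*1000);return np.round(c,1),np.round(s,1),round(a,2)
def masks(n,tag):
    p=cv2.imread(f"pics/{n}{tag}.png");d=np.load(f"pics/{n}{tag}.npy");eye,ray,P=cloud(n,d)
    hsv=cv2.cvtColor(p,cv2.COLOR_BGR2HSV).astype(int);return p,hsv,d,eye,ray,P
def big(m):
    n,l,s,_=cv2.connectedComponentsWithStats(m.astype(np.uint8));return l==1+np.argmax(s[1:,4])
E
python3 - <<'E'
from h import *
p,h,d,eye,ray,P=masks("top",0)
Z=P[...,2];print("bench z",np.median(Z[420:470,200:300]))
H,S,V=h[...,0],h[...,1],h[...,2]
red=((H<8)|(H>172))&(S>130)
bar=big((Z>.265)&(Z<.32)&(V<90)); r=red&(Z>.25)&(Z<.3)
allh=big((Z>.262)&(Z<.32))
print("bar",rect(onplane(eye,ray,bar,.289)),rect(onplane(eye,ray,allh,.289)),Z[bar].mean(),"redtip",onplane(eye,ray,r,.286).mean(0),r.sum())
b=big((Z>.23)&(Z<.25)&(V>120)&(S<60));print("beam",rect(onplane(eye,ray,b,.241)),b.sum(),Z[b].mean())
base=big((Z>.05)&(Z<.07)&(V>110)&(S<60)); print("base part",rect(onplane(eye,ray,base,.06)))
base=(Z>.05)&(Z<.3)&(P[...,0]>.2);print("base all",rect(onplane(eye,ray,big((Z>.052)&(Z<.068)),.06)))
blue=(H>100)&(H<130)&(S>110)
pt=big(blue&(Z>.108)&(Z<.13));print("plate top",rect(onplane(eye,ray,pt,.1205)),pt.sum(),Z[pt].mean())
print("stop",rect(onplane(eye,ray,big((V<45)&(Z>.08)&(Z<.1)),.0925)))
for nm,m,z in(("orange",(H>5)&(H<20)&(S>150)&(P[...,1]<1)&(Z>.03),.05),("bottlecap",blue&(Z>.095)&(np.arange(480)[:,None]>360),.11),("cup",(Z>.06)&(Z<.08)&(np.arange(480)[:,None]<182)&(np.arange(640)[None]>370)&(np.arange(640)[None]<408),.07)):
    print(nm,rect(onplane(eye,ray,big(m),z)))
E
```

```text
bench z 0.0006024551441155546
bar (array([542.2,  15.1]), array([108.3,  20.3]), 61.03) (array([546.9,  17. ]), array([117.1,  26.4]), 54.64) 0.28876048097368 redtip [0.57473064 0.06371925 0.286     ] 47
beam (array([505.9,   9.3]), array([114.7,  42.2]), 9.38) 2193 0.24132245152292597
base part (array([508.6, -29.3]), array([135.7, 289.9]), 11.21)
base all (array([552. , -22.1]), array([217.7, 286.3]), 9.31)
plate top (array([556.9, -55.5]), array([84.7, 32.5]), 9.27) 475 0.11146753790626346
stop (array([550. ,  74.8]), array([62.4, 10.5]), 9.65)
orange (array([564. , 245.7]), array([28.7, 58.2]), 29.19)
bottlecap (array([376.5, -43.2]), array([20.3, 20.7]), 3.98)
cup (array([731.7,  13.5]), array([54.8, 57.3]), 5.49)
```

```bash
python3 - <<'E'
from h import *
p,h,d,eye,ray,P=masks("top",0)
H,S,V=h[...,0],h[...,1],h[...,2];Z=P[...,2]
o=np.array([.5458,.0173]);a=np.radians(99.3);ex=np.array([np.cos(a),np.sin(a)]);ey=np.array([-ex[1],ex[0]])
L=lambda Q:np.c_[(Q[:,:2]-o)@ex,(Q[:,:2]-o)@ey]*1000
pct=lambda q:np.round(np.percentile(q,[0,2,50,98,100],axis=0).T,1).tolist()
blue=(H>100)&(H<130)&(S>90)
m=blue&(Z>.105)&(Z<.13)&(np.arange(640)[None]>455)&(np.arange(480)[:,None]<320)
print("push plate top",pct(L(onplane(eye,ray,m,.1205))),m.sum())
m=(V<45)&(Z>.08)&(Z<.1)&(np.arange(640)[None]<360);print("stop",pct(L(onplane(eye,ray,big(m),.0925))))
b=big((Z>.23)&(Z<.25)&(V>120)&(S<60));print("beam",pct(L(onplane(eye,ray,b,.241))))
b=big((Z>.052)&(Z<.068));print("base",pct(L(onplane(eye,ray,b,.06))))
bar=big((Z>.265)&(Z<.32)&(V<90)&(S<90));Q=L(onplane(eye,ray,bar,.287));w=np.linalg.svd(Q-Q.mean(0),full_matrices=0)[2][0];print("bar mid",Q.mean(0),"yaw",99.3+np.degrees(np.arctan2(w[1],w[0])))
# clamp plate height from scene view: light plate under beam
p,h,d,eye,ray,P=masks("scene",0)
for u,v in((345,228),(330,232),(352,222),(320,246),(335,193)):print(u,v,np.round(P[v,u],3))
E
```

```text
push plate top [[-159.9, -159.6, -153.4, -146.3, -144.8], [-35.2, -33.5, 1.0, 32.0, 33.4]] 362
stop [[50.6, 51.2, 55.8, 60.7, 61.1], [-44.6, -42.7, -12.4, 15.8, 17.8]]
beam [[-22.7, -21.7, -1.0, 18.7, 19.6], [-16.6, 8.2, 54.5, 96.0, 98.0]]
base [[-183.1, -180.0, -45.7, 99.3, 103.2], [-108.6, -105.6, 53.1, 104.5, 109.1]]
bar mid [-3.79153665  1.93993097] yaw 241.17194173100683
345 228 [0.543 0.06  0.184]
330 232 [0.575 0.064 0.186]
352 222 [0.525 0.051 0.186]
320 246 [0.574 0.021 0.126]
335 193 [0.551 0.032 0.242]
```

>>> move_arm:
  steps:
    - {"z":0.018,"fingers":-1}
    - {"z":0.018,"fingers":-1}
    - {"z":0.018,"fingers":-1}
    - {"z":0.018,"x":0.016,"y":-0.031,"rz":-6.2,"fingers":-1}
    - {"z":0.018,"x":0.016,"y":-0.031,"rz":-6.2,"fingers":-1}
    - {"z":0.02,"x":0.016,"y":-0.031,"rz":-6.2,"fingers":-1}
    - {"x":0.016,"y":-0.031,"rz":-6.2,"fingers":-1}
    - {"x":0.016,"y":-0.031,"rz":-6.2,"fingers":-1}

```text
schema error: expected keys rx, ry, rz, x, y, z, fingers
```

>>> move_arm:
  steps:
    - {"rx":0,"ry":0,"rz":0,"x":0,"y":0,"z":0.018,"fingers":-1}
    - {"rx":0,"ry":0,"rz":0,"x":0,"y":0,"z":0.018,"fingers":-1}
    - {"rx":0,"ry":0,"rz":0,"x":0,"y":0,"z":0.018,"fingers":-1}
    - {"rx":0,"ry":0,"rz":-6.2,"x":0.016,"y":-0.031,"z":0.018,"fingers":-1}
    - {"rx":0,"ry":0,"rz":-6.2,"x":0.016,"y":-0.031,"z":0.018,"fingers":-1}
    - {"rx":0,"ry":0,"rz":-6.2,"x":0.016,"y":-0.031,"z":0.02,"fingers":-1}
    - {"rx":0,"ry":0,"rz":-6.2,"x":0.016,"y":-0.031,"z":0,"fingers":-1}
    - {"rx":0,"ry":0,"rz":-6.2,"x":0.016,"y":-0.031,"z":0,"fingers":-1}

```text
t: 0.77
tcp_pos: [0.2665, 0.4146, 0.3613]
tcp_rot: [0.0, 0.417, 0.909, 0.001]
ft_force: [1.5, 0.8, 0.8]
opening: 0.0001
grasp_force: 0.0
```

```bash
cat > s.py <<'E'
from h import *
o=get_obs();m=R.from_quat(np.roll(o['tcp_rot'],-1)).as_matrix();y=m[:,1]
a=np.radians(99.3);ex=np.array([np.cos(a),np.sin(a)]);ey=np.array([-ex[1],ex[0]])
q=o['tcp_pos'][:2]-[.5458,.0173]
print("t %.2f"%o['t'],"tcp",o['tcp_pos'].round(4),"mixer",(q@ex).round(4),(q@ey).round(4),"yaw_y %.1f"%np.degrees(np.arctan2(y[1],y[0])),"zdown",m[:,2].round(3),"q",np.degrees(o['qpos']).round(1),"F",o['ft_force'].round(2),"F.ex %.2f"%(o['ft_force'][:2]@ex),"T",o['ft_torque'].round(3),o['opening'].round(4),o['grasp_force'])
E
python3 s.py
```

```text
Traceback (most recent call last):
  File "s.py", line 5, in <module>
    print("t %.2f"%o['t'],"tcp",o['tcp_pos'].round(4),"mixer",(q@ex).round(4),(q@ey).round(4),"yaw_y %.1f"%np.degrees(np.arctan2(y[1],y[0])),"zdown",m[:,2].round(3),"q",np.degrees(o['qpos']).round(1),"F",o['ft_force'].round(2),"F.ex %.2f"%(o['ft_force'][:2]@ex),"T",o['ft_torque'].round(3),o['opening'].round(4),o['grasp_force'])
                                                                                                                                                                                                                                                                                                  ^^^^^^^^^^^^^^^^^^
AttributeError: 'float' object has no attribute 'round'
```

>>> move_arm:
  steps:
    - {"rx":0,"ry":0,"rz":-6.2,"x":0.0164,"y":-0.031,"z":0,"fingers":-1}
    - {"rx":0,"ry":0,"rz":-6.2,"x":0.0164,"y":-0.031,"z":0,"fingers":-1}
    - {"rx":0,"ry":0,"rz":-6.2,"x":0.0164,"y":-0.031,"z":0,"fingers":-1}
    - {"rx":0,"ry":0,"rz":-6.2,"x":0.0164,"y":-0.031,"z":0,"fingers":-1}
    - {"rx":0,"ry":0,"rz":-6.2,"x":0.0164,"y":-0.031,"z":0,"fingers":-1}
    - {"rx":0,"ry":0,"rz":0,"x":0.0164,"y":-0.031,"z":0,"fingers":-1}
    - {"rx":0,"ry":0,"rz":0,"x":0.0164,"y":-0.031,"z":0,"fingers":-1}
    - {"rx":0,"ry":0,"rz":0,"x":0.0164,"y":-0.031,"z":0,"fingers":-1}

```text
t: 1.43
tcp_pos: [0.3972, 0.1658, 0.3601]
tcp_rot: [-0.0, 0.643, 0.766, -0.0]
ft_force: [0.6, 0.5, 0.1]
opening: 0.0001
grasp_force: 0.0
```

>>> move_arm:
  steps:
    - {"rx":0,"ry":0,"rz":0,"x":0.0164,"y":-0.031,"z":0,"fingers":-1}
    - {"rx":0,"ry":0,"rz":0,"x":0.0164,"y":-0.031,"z":0,"fingers":-1}
    - {"rx":0,"ry":0,"rz":0,"x":0.0164,"y":-0.031,"z":0,"fingers":-1}
    - {"rx":0,"ry":0,"rz":0,"x":0.0164,"y":-0.031,"z":0,"fingers":-1}
    - {"rx":0,"ry":0,"rz":0,"x":0.0164,"y":-0.031,"z":0,"fingers":-1}
    - {"rx":0,"ry":0,"rz":0,"x":0.0164,"y":-0.031,"z":0,"fingers":-1}
    - {"rx":0,"ry":0,"rz":0,"x":0.0164,"y":-0.031,"z":0,"fingers":-1}
    - {"rx":0,"ry":0,"rz":0,"x":0.0164,"y":-0.031,"z":0,"fingers":-1}

```text
t: 2.1
tcp_pos: [0.5285, -0.0823, 0.36]
tcp_rot: [-0.0, 0.643, 0.766, -0.0]
ft_force: [1.1, 0.3, -0.0]
opening: 0.0001
grasp_force: 0.0
```

>>> move_arm:
  steps:
    - {"rx":0,"ry":0,"rz":0,"x":0.0164,"y":-0.031,"z":0,"fingers":-1}
    - {"rx":0,"ry":0,"rz":0,"x":0.0164,"y":-0.031,"z":0,"fingers":-1}
    - {"rx":0,"ry":0,"rz":0,"x":0.0164,"y":-0.031,"z":0,"fingers":-1}
    - {"rx":0,"ry":0,"rz":0,"x":0,"y":0,"z":0,"fingers":-1}
    - {"rx":0,"ry":0,"rz":0,"x":0,"y":0,"z":0,"fingers":-1}

```text
t: 2.52
tcp_pos: [0.5774, -0.1749, 0.3587]
tcp_rot: [-0.001, 0.644, 0.765, -0.0]
ft_force: [-0.2, 0.2, -0.5]
opening: 0.0
grasp_force: 0.0
```

```bash
sed -i "s/o\['opening'\].round(4)/round(float(o['opening']),4)/" s.py; python3 s.py
```

```text
t 2.52 tcp [ 0.5774 -0.1749  0.3587] mixer -0.1948 -0.0002 yaw_y 9.8 zdown [-0.002  0.001 -1.   ] q [-16.9  17.6  10.8  83.3   0.   63.3] F [-0.2   0.23 -0.48] F.ex 0.26 T [ 0.051 -0.004  0.02 ] 0.0 0.0
```

>>> move_arm:
  steps:
    - {"rx":0,"ry":0,"rz":0,"x":0,"y":0,"z":-0.035,"fingers":-1}
    - {"rx":0,"ry":0,"rz":0,"x":0,"y":0,"z":-0.035,"fingers":-1}
    - {"rx":0,"ry":0,"rz":0,"x":0,"y":0,"z":-0.035,"fingers":-1}
    - {"rx":0,"ry":0,"rz":0,"x":0,"y":0,"z":-0.035,"fingers":-1}
    - {"rx":0,"ry":0,"rz":0,"x":0,"y":0,"z":-0.035,"fingers":-1}
    - {"rx":0,"ry":0,"rz":0,"x":0,"y":0,"z":-0.035,"fingers":-1}
    - {"rx":0,"ry":0,"rz":0,"x":0,"y":0,"z":-0.03,"fingers":-1}
    - {"rx":0,"ry":0,"rz":0,"x":0,"y":0,"z":-0.013,"fingers":-1}

```text
t: 3.18
tcp_pos: [0.5739, -0.1711, 0.1031]
tcp_rot: [-0.003, 0.642, 0.766, -0.001]
ft_force: [-1.7, 0.4, -0.2]
opening: -0.0001
grasp_force: 0.0
```

>>> move_arm:
  steps:
    - {"rx":0,"ry":0,"rz":0,"x":-0.0007,"y":0.004,"z":0,"fingers":-1}
    - {"rx":0,"ry":0,"rz":0,"x":-0.0007,"y":0.004,"z":0,"fingers":-1}
    - {"rx":0,"ry":0,"rz":0,"x":-0.0007,"y":0.004,"z":0,"fingers":-1}
    - {"rx":0,"ry":0,"rz":0,"x":-0.0007,"y":0.004,"z":0,"fingers":-1}
    - {"rx":0,"ry":0,"rz":0,"x":-0.0006,"y":0.004,"z":0,"fingers":-1}

```text
t: 3.6
tcp_pos: [0.5751, -0.153, 0.1091]
tcp_rot: [0.001, 0.643, 0.766, 0.001]
ft_force: [0.1, -0.8, 0.2]
opening: 0.0002
grasp_force: 0.0
```

```bash
python3 s.py
```

```text
t 3.60 tcp [ 0.5751 -0.153   0.1091] mixer -0.1728 -0.0013 yaw_y 10.0 zdown [ 0.003 -0.001 -1.   ] q [-14.9  22.5 -15.5  51.9   0.   65.1] F [ 0.11 -0.8   0.25] F.ex -0.81 T [-0.016  0.019  0.006] 0.0002 0.0
```

>>> move_arm:
  steps:
    - {"rx":0,"ry":0,"rz":0,"x":-0.0005,"y":0.003,"z":0,"fingers":-1}
    - {"rx":0,"ry":0,"rz":0,"x":-0.0005,"y":0.003,"z":0,"fingers":-1}
    - {"rx":0,"ry":0,"rz":0,"x":-0.0005,"y":0.003,"z":0,"fingers":-1}
    - {"rx":0,"ry":0,"rz":0,"x":-0.0005,"y":0.003,"z":0,"fingers":-1}
    - {"rx":0,"ry":0,"rz":0,"x":-0.0005,"y":0.003,"z":0,"fingers":-1}
    - {"rx":0,"ry":0,"rz":0,"x":-0.0005,"y":0.003,"z":0,"fingers":-1}

```text
t: 4.1
tcp_pos: [0.571, -0.1354, 0.1074]
tcp_rot: [0.0, 0.643, 0.766, -0.0]
ft_force: [0.5, -3.0, 1.3]
opening: -0.0001
grasp_force: 1.4
```

```bash
python3 s.py
```

```text
t 4.10 tcp [ 0.571  -0.1354  0.1074] mixer -0.1548 -0.0002 yaw_y 9.9 zdown [ 0. -0. -1.] q [-13.3  21.9 -16.6  51.5  -0.   66.7] F [ 0.52 -3.04  1.33] F.ex -3.08 T [-0.534 -0.076 -0.015] -0.0001 1.3545624911785126
```

>>> move_arm:
  steps:
    - {"rx":0,"ry":0,"rz":0,"x":-0.0005,"y":0.003,"z":0,"fingers":-1}
    - {"rx":0,"ry":0,"rz":0,"x":-0.0005,"y":0.003,"z":0,"fingers":-1}
    - {"rx":0,"ry":0,"rz":0,"x":-0.0005,"y":0.003,"z":0,"fingers":-1}
    - {"rx":0,"ry":0,"rz":0,"x":-0.0005,"y":0.003,"z":0,"fingers":-1}

```text
t: 4.43
tcp_pos: [0.5688, -0.1232, 0.1072]
tcp_rot: [-0.0, 0.643, 0.766, -0.0]
ft_force: [1.3, -2.6, 0.8]
opening: 0.0002
grasp_force: 1.4
```

```bash
python3 s.py
```

```text
t 4.43 tcp [ 0.5688 -0.1232  0.1072] mixer -0.1424 -0.0 yaw_y 10.0 zdown [-0. -0. -1.] q [-12.2  21.5 -17.3  51.2  -0.   67.8] F [ 1.3  -2.61  0.78] F.ex -2.79 T [-0.501 -0.149 -0.013] 0.0002 1.3640521466732025
```

Pushing with about 3 N. Home is expected near mixer x -0.130, so I'll slow down.

>>> move_arm:
  steps:
    - {"rx":0,"ry":0,"rz":0,"x":-0.0003,"y":0.002,"z":0,"fingers":-1}
    - {"rx":0,"ry":0,"rz":0,"x":-0.0003,"y":0.002,"z":0,"fingers":-1}
    - {"rx":0,"ry":0,"rz":0,"x":-0.0003,"y":0.002,"z":0,"fingers":-1}
    - {"rx":0,"ry":0,"rz":0,"x":-0.0003,"y":0.002,"z":0,"fingers":-1}

```text
t: 4.77
tcp_pos: [0.5677, -0.1153, 0.1073]
tcp_rot: [-0.0, 0.643, 0.766, -0.0]
ft_force: [0.4, -2.0, 1.9]
opening: 0.0001
grasp_force: 1.3
```

>>> move_arm:
  steps:
    - {"rx":0,"ry":0,"rz":0,"x":-0.0002,"y":0.001,"z":0,"fingers":-1}
    - {"rx":0,"ry":0,"rz":0,"x":-0.0002,"y":0.001,"z":0,"fingers":-1}

```text
t: 4.93
tcp_pos: [0.5673, -0.1133, 0.1073]
tcp_rot: [-0.0, 0.643, 0.766, -0.0]
ft_force: [0.5, -1.9, 0.8]
opening: -0.0
grasp_force: 1.3
```

```bash
python3 s.py
```

```text
t 4.93 tcp [ 0.5673 -0.1133  0.1073] mixer -0.1324 -0.0001 yaw_y 10.0 zdown [-0.  0. -1.] q [-11.3  21.1 -17.8  51.1   0.   68.7] F [ 0.5  -1.91  0.79] F.ex -1.97 T [-0.525 -0.125  0.011] -0.0 1.2502313777804375
```

>>> move_arm:
  steps:
    - {"rx":0,"ry":0,"rz":0,"x":-0.0002,"y":0.001,"z":0,"fingers":-1}
    - {"rx":0,"ry":0,"rz":0,"x":-0.0002,"y":0.001,"z":0,"fingers":-1}

```text
t: 5.1
tcp_pos: [0.5669, -0.1122, 0.1073]
tcp_rot: [0.001, 0.643, 0.766, -0.001]
ft_force: [-0.1, -8.1, 1.0]
opening: 0.0005
grasp_force: 3.8
```

>>> move_arm:
  steps:
    - {"rx":0,"ry":0,"rz":0,"x":-0.0001,"y":0.0007,"z":0,"fingers":-1}

```text
t: 5.18
tcp_pos: [0.5668, -0.1122, 0.1073]
tcp_rot: [0.001, 0.643, 0.766, -0.001]
ft_force: [-0.3, -8.3, 0.7]
opening: 0.0001
grasp_force: 4.5
```

>>> move_arm:
  steps:
    - {"rx":0,"ry":0,"rz":0,"x":-0.0001,"y":0.0007,"z":0,"fingers":-1}

```text
t: 5.27
tcp_pos: [0.5668, -0.1121, 0.1074]
tcp_rot: [0.001, 0.643, 0.765, -0.002]
ft_force: [-0.5, -11.5, 1.7]
opening: 0.0
grasp_force: 5.5
```

```bash
python3 s.py
```

```text
t 5.27 tcp [ 0.5668 -0.1121  0.1074] mixer -0.1311 0.0002 yaw_y 9.9 zdown [-0.    -0.005 -1.   ] q [-11.   21.  -18.   51.   -0.3  69.1] F [ -0.53 -11.48   1.69] F.ex -11.24 T [-2.16  -0.011 -0.028] 0.0 5.498080551624298
```

>>> move_arm:
  steps:
    - {"rx":0,"ry":0,"rz":0,"x":0.002,"y":-0.0125,"z":0,"fingers":-1}
    - {"rx":0,"ry":0,"rz":0,"x":0.002,"y":-0.0125,"z":0,"fingers":-1}
    - {"rx":0,"ry":0,"rz":0,"x":0,"y":0,"z":0.036,"fingers":-1}
    - {"rx":0,"ry":0,"rz":0,"x":0,"y":0,"z":0.036,"fingers":-1}
    - {"rx":0,"ry":0,"rz":0,"x":0,"y":0,"z":0.036,"fingers":-1}
    - {"rx":0,"ry":0,"rz":7,"x":0,"y":0,"z":0.036,"fingers":-1}
    - {"rx":0,"ry":0,"rz":7,"x":0,"y":0,"z":0.036,"fingers":-1}
    - {"rx":0,"ry":0,"rz":7,"x":0,"y":0,"z":0.036,"fingers":-1}

```text
t: 5.93
tcp_pos: [0.5703, -0.1354, 0.3248]
tcp_rot: [-0.001, 0.49, 0.872, 0.001]
ft_force: [1.2, -0.3, 0.4]
opening: -0.0001
grasp_force: 0.0
```

>>> move_arm:
  steps:
    - {"rx":0,"ry":0,"rz":7,"x":0,"y":0,"z":0.036,"fingers":0}
    - {"rx":0,"ry":0,"rz":7,"x":0,"y":0,"z":0,"fingers":0}
    - {"rx":0,"ry":0,"rz":7,"x":0,"y":0,"z":0,"fingers":0}
    - {"rx":0,"ry":0,"rz":7,"x":0,"y":0,"z":0,"fingers":0}
    - {"rx":0,"ry":0,"rz":7,"x":0,"y":0,"z":0,"fingers":0}
    - {"rx":0,"ry":0,"rz":7,"x":0,"y":0,"z":0,"fingers":0}
    - {"rx":0,"ry":0,"rz":7,"x":0,"y":0,"z":0,"fingers":0}
    - {"rx":0,"ry":0,"rz":7,"x":0,"y":0,"z":0,"fingers":0}

```text
t: 6.6
tcp_pos: [0.5707, -0.1355, 0.3588]
tcp_rot: [-0.0, 0.024, 1.0, 0.001]
ft_force: [0.6, 0.5, -0.6]
opening: 0.0429
grasp_force: 0.0
```

```bash
python3 s.py;python3 - <<'E'
from h import *
for n in("scene","top"):
    p,d=capture(n);cv2.imwrite(f"pics/{n}1.png",p);np.save(f"pics/{n}1.npy",d)
p,h,d,eye,ray,P=masks("top",1)
H,S,V=h[...,0],h[...,1],h[...,2];Z=P[...,2]
o=np.array([.5458,.0173]);a=np.radians(99.3);ex=np.array([np.cos(a),np.sin(a)]);ey=np.array([-ex[1],ex[0]])
L=lambda Q:np.c_[(Q[:,:2]-o)@ex,(Q[:,:2]-o)@ey]*1000
blue=(H>100)&(H<130)&(S>90);m=blue&(Z>.105)&(Z<.13)&(np.arange(640)[None]>425)&(np.arange(480)[:,None]<320)
q=L(onplane(eye,ray,m,.1205));print(m.sum(),np.percentile(q,[0,2,98],axis=0).round(1) if m.sum() else 0)
E
```

```text
t 6.60 tcp [ 0.5707 -0.1355  0.3588] mixer -0.1548 0.0002 yaw_y 87.3 zdown [-0.001  0.002 -1.   ] q [-13.4  15.6   8.1  82.6   0.1 -10.7] F [ 0.55  0.52 -0.59] F.ex 0.42 T [ 0.055 -0.021 -0.008] 0.0429 0.0
350 [[-119.8  -34.6]
 [-119.4  -32.8]
 [-107.8   33.7]]
```

View pics/top1.png

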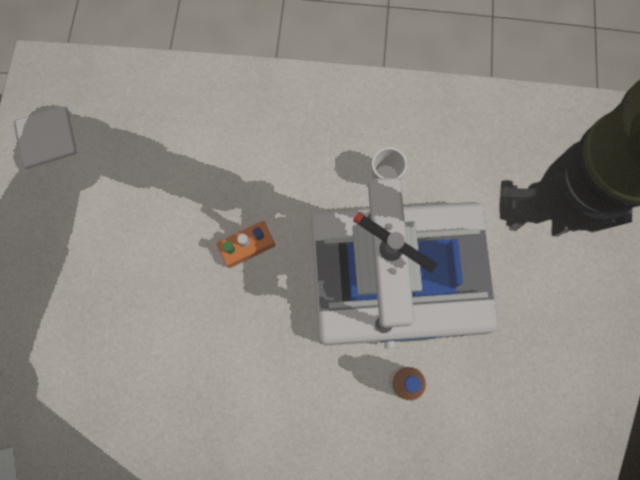

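The top view shows the rack home, with the plate edge at (460,262), the bar unmoved and the bystanders in place.

>>> move_arm:
  steps:
    - {"rx":0,"ry":0,"rz":7,"x":-0.0028,"y":0.017,"z":0,"fingers":0}
    - {"rx":0,"ry":0,"rz":7,"x":-0.0028,"y":0.017,"z":0,"fingers":0}
    - {"rx":0,"ry":0,"rz":7,"x":-0.0028,"y":0.017,"z":0,"fingers":0}
    - {"rx":0,"ry":0,"rz":7,"x":-0.0028,"y":0.017,"z":0,"fingers":0}
    - {"rx":0,"ry":0,"rz":7,"x":-0.0028,"y":0.017,"z":0,"fingers":0}
    - {"rx":0,"ry":0,"rz":7,"x":-0.0028,"y":0.017,"z":0,"fingers":0}
    - {"rx":0,"ry":0,"rz":7,"x":-0.0028,"y":0.017,"z":0,"fingers":0}
    - {"rx":0,"ry":0,"rz":7,"x":-0.0028,"y":0.017,"z":0,"fingers":0}

```text
t: 7.37
tcp_pos: [0.5481, 0.0015, 0.3591]
tcp_rot: [-0.0, -0.447, 0.895, 0.001]
ft_force: [0.3, -0.2, 1.0]
opening: 0.0425
grasp_force: 0.0
```

>>> move_arm:
  steps:
    - {"rx":0,"ry":0,"rz":6.4,"x":-0.0025,"y":0.0168,"z":0,"fingers":0}
    - {"rx":0,"ry":0,"rz":0,"x":0,"y":0,"z":-0.02,"fingers":0}
    - {"rx":0,"ry":0,"rz":0,"x":0,"y":0,"z":0,"fingers":0}
    - {"rx":0,"ry":0,"rz":0,"x":0,"y":0,"z":0,"fingers":0}

```text
t: 7.7
tcp_pos: [0.5452, 0.0176, 0.3385]
tcp_rot: [-0.001, -0.494, 0.869, 0.001]
ft_force: [-0.1, 0.2, -0.4]
opening: 0.0431
grasp_force: 0.0
```

```bash
python3 s.py;python3 - <<'E'
from h import *
for n in("scene",):
    p,d=capture(n);cv2.imwrite(f"pics/{n}2.png",cv2.resize(p[120:300,240:440],None,fx=3,fy=3,interpolation=cv2.INTER_CUBIC))
E
```

```text
t 7.70 tcp [0.5452 0.0176 0.3385] mixer 0.0004 0.0006 yaw_y 149.2 zdown [-0.003  0.    -1.   ] q [  1.8  11.   -0.3  78.8   0.  -57.4] F [-0.13  0.15 -0.39] F.ex 0.17 T [-0.023  0.007 -0.022] 0.0431 0.0
```

View pics/scene2.png

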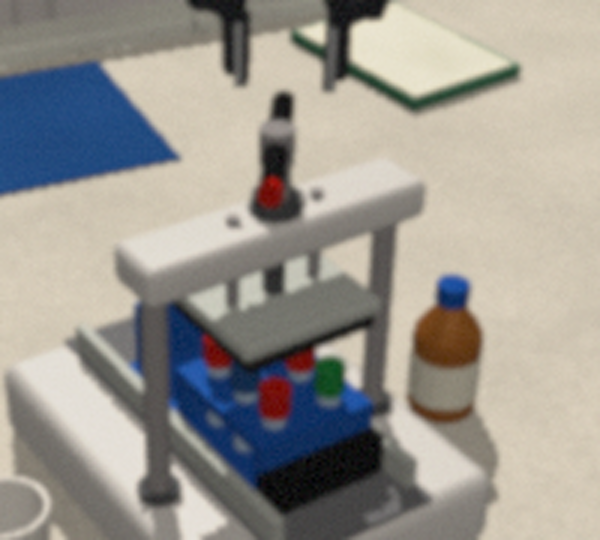

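The view shows the fingers straddling the hub from above (crop (235,80) and (330,85), hub at (276,130)), with the bar along the gap. Next: descend and close.

>>> move_arm:
  steps:
    - {"rx":0,"ry":0,"rz":0,"x":0,"y":0,"z":-0.0185,"fingers":0}
    - {"rx":0,"ry":0,"rz":0,"x":0,"y":0,"z":-0.0185,"fingers":0}
    - {"rx":0,"ry":0,"rz":0,"x":0,"y":0,"z":-0.0185,"fingers":0}
    - {"rx":0,"ry":0,"rz":0,"x":0,"y":0,"z":0,"fingers":0}

```text
t: 8.08
tcp_pos: [0.5445, 0.017, 0.2812]
tcp_rot: [-0.002, -0.494, 0.869, 0.001]
ft_force: [-0.4, 0.9, -0.2]
opening: 0.0427
grasp_force: 0.0
```

>>> move_arm:
  steps:
    - {"rx":0,"ry":0,"rz":0,"x":0,"y":0,"z":0,"fingers":-1}
    - {"rx":0,"ry":0,"rz":0,"x":0,"y":0,"z":0,"fingers":-1}
    - {"rx":0,"ry":0,"rz":0,"x":0,"y":0,"z":0,"fingers":-1}
    - {"rx":0,"ry":0,"rz":0,"x":0,"y":0,"z":0,"fingers":-1}
    - {"rx":0,"ry":0,"rz":0,"x":0,"y":0,"z":0,"fingers":-1}

```text
t: 8.5
tcp_pos: [0.5484, 0.0159, 0.2855]
tcp_rot: [0.001, -0.494, 0.869, -0.003]
ft_force: [6.7, -4.6, -6.5]
opening: 0.0194
grasp_force: 58.7
```

```bash
python3 s.py
```

```text
t 8.50 tcp [0.5484 0.0159 0.2855] mixer -0.0018 -0.0024 yaw_y 149.3 zdown [ 0.005 -0.003 -1.   ] q [  1.8  11.5  -6.6  71.7  -0.2 -57.5] F [ 6.66 -4.61 -6.5 ] F.ex -5.63 T [-1.12  -1.204  0.014] 0.0194 58.71713876724243
```

>>> move_arm:
  steps:
    - {"rx":0,"ry":0,"rz":0,"x":0.0025,"y":-0.0015,"z":0.001,"fingers":-1}
    - {"rx":0,"ry":0,"rz":-5,"x":0,"y":0,"z":0,"fingers":-1}
    - {"rx":0,"ry":0,"rz":-7,"x":0,"y":0,"z":0,"fingers":-1}
    - {"rx":0,"ry":0,"rz":-7,"x":0,"y":0,"z":0,"fingers":-1}
    - {"rx":0,"ry":0,"rz":-7,"x":0,"y":0,"z":0,"fingers":-1}
    - {"rx":0,"ry":0,"rz":-7,"x":0,"y":0,"z":0,"fingers":-1}
    - {"rx":0,"ry":0,"rz":-7,"x":0,"y":0,"z":0,"fingers":-1}

```text
t: 9.08
tcp_pos: [0.5481, 0.0163, 0.2855]
tcp_rot: [-0.0, -0.165, 0.986, 0.0]
ft_force: [-1.3, 0.7, -3.9]
opening: 0.0191
grasp_force: 59.7
```

```bash
python3 s.py;python3 - <<'E'
from h import *
p,d=capture("scene");cv2.imwrite(f"pics/scene3.png",cv2.resize(p[120:300,240:440],None,fx=3,fy=3,interpolation=cv2.INTER_CUBIC))
E
```

```text
t 9.08 tcp [0.5481 0.0163 0.2855] mixer -0.0014 -0.0021 yaw_y 109.0 zdown [-0.001  0.001 -1.   ] q [  1.7  11.7  -6.2  72.1   0.  -17.3] F [-1.26  0.67 -3.93] F.ex 0.86 T [0.059 0.163 0.16 ] 0.0191 59.72421884536743
```

View pics/scene3.png

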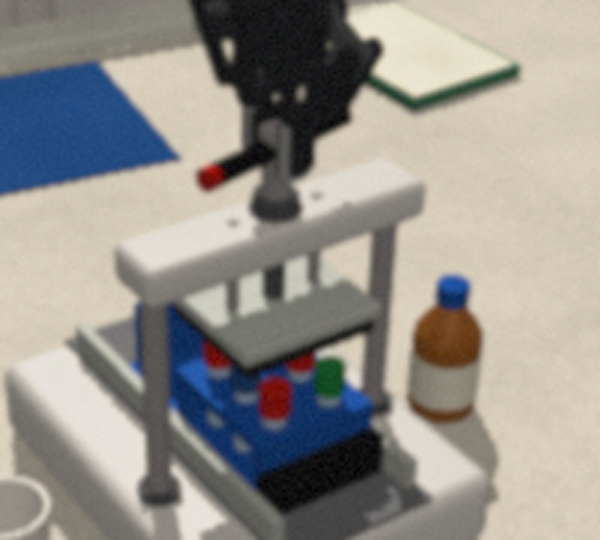

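The bar (red end at crop (210,177)) turns with the gripper.

>>> move_arm:
  steps:
    - {"rx":0,"ry":0,"rz":-7,"x":0,"y":0,"z":0,"fingers":-1}
    - {"rx":0,"ry":0,"rz":-7,"x":0,"y":0,"z":0,"fingers":-1}
    - {"rx":0,"ry":0,"rz":-7,"x":0,"y":0,"z":0,"fingers":-1}
    - {"rx":0,"ry":0,"rz":-7,"x":0,"y":0,"z":0,"fingers":-1}
    - {"rx":0,"ry":0,"rz":-7,"x":0,"y":0,"z":0,"fingers":-1}
    - {"rx":0,"ry":0,"rz":-7,"x":0,"y":0,"z":0,"fingers":-1}
    - {"rx":0,"ry":0,"rz":-7,"x":0,"y":0,"z":0,"fingers":-1}
    - {"rx":0,"ry":0,"rz":-7,"x":0,"y":0,"z":0,"fingers":-1}

```text
t: 9.8
tcp_pos: [0.5483, 0.0172, 0.2855]
tcp_rot: [-0.001, 0.316, 0.949, 0.001]
ft_force: [-0.9, 4.1, -4.9]
opening: 0.0191
grasp_force: 59.7
```

```bash
python3 s.py
```

```text
t 9.80 tcp [0.5483 0.0172 0.2855] mixer -0.0005 -0.0024 yaw_y 53.2 zdown [-0.     0.002 -1.   ] q [ 1.7 11.7 -6.3 72.   0.1 38.5] F [-0.91  4.09 -4.86] F.ex 4.18 T [0.676 0.17  0.144] 0.0191 59.74314630031586
```

>>> move_arm:
  steps:
    - {"rx":0,"ry":0,"rz":-7,"x":0,"y":0,"z":0,"fingers":-1}
    - {"rx":0,"ry":0,"rz":-7,"x":0,"y":0,"z":0,"fingers":-1}
    - {"rx":0,"ry":0,"rz":-7,"x":0,"y":0,"z":0,"fingers":-1}
    - {"rx":0,"ry":0,"rz":-7,"x":0,"y":0,"z":0,"fingers":-1}
    - {"rx":0,"ry":0,"rz":-7,"x":0,"y":0,"z":0,"fingers":-1}
    - {"rx":0,"ry":0,"rz":-7,"x":0,"y":0,"z":0,"fingers":-1}

```text
t: 10.3
tcp_pos: [0.5489, 0.0175, 0.2855]
tcp_rot: [-0.001, 0.635, 0.773, 0.001]
ft_force: [1.5, 4.5, -6.2]
opening: 0.0194
grasp_force: 59.6
```

```bash
python3 s.py; python3 - <<'E'
from h import *
p,d=capture("scene");cv2.imwrite("pics/scene4.png",p);np.save("pics/scene4.npy",d)
_,_,P=cloud("scene",d)
for u,v in((345,228),(330,232),(352,222),(340,232)):print(u,v,np.round(P[v,u],3))
for i in range(5):
    capture("top");print(get_obs()['ft_torque'].round(3))
E
```

```text
t 10.30 tcp [0.5489 0.0175 0.2855] mixer -0.0003 -0.0031 yaw_y 11.2 zdown [ 0.001  0.003 -1.   ] q [ 1.7 11.7 -6.2 72.   0.2 80.5] F [ 1.54  4.52 -6.21] F.ex 4.22 T [ 0.865 -0.361  0.177] 0.0194 59.61674451828003
345 228 [0.538 0.05  0.175]
330 232 [0.568 0.05  0.175]
352 222 [0.516 0.036 0.174]
340 232 [0.55  0.055 0.174]
[ 1.139 -0.188 -0.114]
[ 1.07  -0.226 -0.156]
[ 1.121 -0.215 -0.126]
[ 1.09  -0.254 -0.086]
[ 1.138 -0.245 -0.139]
```

>>> move_arm:
  steps:
    - {"rx":0,"ry":0,"rz":-7,"x":0,"y":0,"z":0,"fingers":-1}
    - {"rx":0,"ry":0,"rz":-7,"x":0,"y":0,"z":0,"fingers":-1}
    - {"rx":0,"ry":0,"rz":-7,"x":0,"y":0,"z":0,"fingers":-1}
    - {"rx":0,"ry":0,"rz":-7,"x":0,"y":0,"z":0,"fingers":-1}

```text
t: 10.93
tcp_pos: [0.5493, 0.0175, 0.2855]
tcp_rot: [-0.001, 0.802, 0.597, 0.002]
ft_force: [3.6, 4.7, -6.6]
opening: 0.0194
grasp_force: 59.6
```

```bash
python3 s.py
```

```text
t 10.93 tcp [0.5493 0.0175 0.2855] mixer -0.0004 -0.0035 yaw_y -16.6 zdown [ 0.002  0.003 -1.   ] q [  1.7  11.7  -6.2  71.9   0.2 108.3] F [ 3.63  4.69 -6.62] F.ex 4.05 T [ 1.034 -0.675  0.163] 0.0194 59.58417892456055
```

>>> move_arm:
  steps:
    - {"rx":0,"ry":0,"rz":-7,"x":0,"y":0,"z":0,"fingers":-1}
    - {"rx":0,"ry":0,"rz":-7,"x":0,"y":0,"z":0,"fingers":-1}

```text
t: 11.1
tcp_pos: [0.5495, 0.0174, 0.2855]
tcp_rot: [-0.001, 0.869, 0.495, 0.002]
ft_force: [4.5, 4.8, -7.2]
opening: 0.0191
grasp_force: 59.5
```

```bash
python3 s.py
```

```text
t 11.10 tcp [0.5495 0.0174 0.2855] mixer -0.0005 -0.0037 yaw_y -30.6 zdown [ 0.002  0.003 -1.   ] q [  1.7  11.7  -6.2  71.9   0.2 122.3] F [ 4.49  4.76 -7.18] F.ex 3.97 T [ 0.954 -0.803  0.144] 0.0191 59.539398550987244
```

>>> move_arm:
  steps:
    - {"rx":0,"ry":0,"rz":-7,"x":0,"y":0,"z":0,"fingers":-1}
    - {"rx":0,"ry":0,"rz":-7,"x":0,"y":0,"z":0,"fingers":-1}
    - {"rx":0,"ry":0,"rz":-7,"x":0,"y":0,"z":0,"fingers":-1}

```text
t: 11.35
tcp_pos: [0.5498, 0.0171, 0.2855]
tcp_rot: [-0.001, 0.944, 0.329, 0.002]
ft_force: [4.7, 3.3, -7.7]
opening: 0.0193
grasp_force: 59.5
```

```bash
python3 s.py
```

```text
t 11.35 tcp [0.5498 0.0171 0.2855] mixer -0.0008 -0.0039 yaw_y -51.6 zdown [ 0.003  0.002 -1.   ] q [ 1.700e+00  1.180e+01 -6.200e+00  7.190e+01  1.000e-01  1.433e+02] F [ 4.73  3.25 -7.65] F.ex 2.45 T [ 0.771 -1.008  0.18 ] 0.0193 59.48894262313843
```

>>> move_arm:
  steps:
    - {"rx":0,"ry":0,"rz":-7,"x":0,"y":0,"z":0,"fingers":-1}
    - {"rx":0,"ry":0,"rz":-7,"x":0,"y":0,"z":0,"fingers":-1}

```text
t: 11.52
tcp_pos: [0.5499, 0.0169, 0.2855]
tcp_rot: [-0.001, 0.977, 0.211, 0.002]
ft_force: [5.6, 3.7, -7.8]
opening: 0.0195
grasp_force: 59.5
```

```bash
python3 s.py
```

```text
t 11.52 tcp [0.5499 0.0169 0.2855] mixer -0.001 -0.004 yaw_y -65.6 zdown [ 0.003  0.002 -1.   ] q [ 1.700e+00  1.180e+01 -6.200e+00  7.190e+01  1.000e-01  1.574e+02] F [ 5.65  3.72 -7.83] F.ex 2.76 T [ 0.6   -1.016  0.15 ] 0.0195 59.46926236152649
```

>>> move_arm:
  steps:
    - {"rx":0,"ry":0,"rz":0,"x":0,"y":0,"z":0,"fingers":0}
    - {"rx":0,"ry":0,"rz":0,"x":0,"y":0,"z":0,"fingers":0}
    - {"rx":0,"ry":0,"rz":0,"x":0,"y":0,"z":0,"fingers":0}
    - {"rx":0,"ry":0,"rz":0,"x":0,"y":0,"z":0,"fingers":0}
    - {"rx":0,"ry":0,"rz":0,"x":0.0015,"y":0.0005,"z":0.018,"fingers":0}
    - {"rx":0,"ry":0,"rz":0,"x":0,"y":0,"z":0.018,"fingers":0}
    - {"rx":0,"ry":0,"rz":0,"x":0,"y":0,"z":0.018,"fingers":0}
    - {"rx":0,"ry":0,"rz":0,"x":0,"y":0,"z":0,"fingers":0}

```text
t: 12.18
tcp_pos: [0.5513, 0.0166, 0.3428]
tcp_rot: [0.001, 0.977, 0.212, 0.003]
ft_force: [-1.0, -0.9, 1.0]
opening: 0.0428
grasp_force: 0.0
```

```bash
python3 s.py
```

```text
t 12.18 tcp [0.5513 0.0166 0.3428] mixer -0.0016 -0.0053 yaw_y -65.5 zdown [ 0.006 -0.    -1.   ] q [  1.7  11.3   0.5  79.   -0.  157.3] F [-0.96 -0.91  0.99] F.ex -0.74 T [ 0.035  0.016 -0.014] 0.0428 0.0
```

>>> move_arm:
  steps:
    - {"rx":0,"ry":0,"rz":7,"x":0,"y":0,"z":0,"fingers":0}
    - {"rx":0,"ry":0,"rz":7,"x":0,"y":0,"z":0,"fingers":0}
    - {"rx":0,"ry":0,"rz":7,"x":0,"y":0,"z":0,"fingers":0}
    - {"rx":0,"ry":0,"rz":7,"x":0,"y":0,"z":0,"fingers":0}
    - {"rx":0,"ry":0,"rz":7,"x":0,"y":0,"z":0,"fingers":0}
    - {"rx":0,"ry":0,"rz":7,"x":0,"y":0,"z":0,"fingers":0}
    - {"rx":0,"ry":0,"rz":7,"x":0,"y":0,"z":0,"fingers":0}
    - {"rx":0,"ry":0,"rz":7,"x":0,"y":0,"z":0,"fingers":0}

```text
t: 12.85
tcp_pos: [0.5497, 0.0166, 0.3384]
tcp_rot: [-0.0, 0.761, 0.648, -0.0]
ft_force: [0.1, -0.1, -0.6]
opening: 0.0429
grasp_force: 0.0
```

>>> move_arm:
  steps:
    - {"rx":0,"ry":0,"rz":7,"x":0,"y":0,"z":0,"fingers":0}
    - {"rx":0,"ry":0,"rz":7,"x":0,"y":0,"z":0,"fingers":0}
    - {"rx":0,"ry":0,"rz":7,"x":0,"y":0,"z":0,"fingers":0}
    - {"rx":0,"ry":0,"rz":7,"x":0,"y":0,"z":0,"fingers":0}
    - {"rx":0,"ry":0,"rz":7,"x":0,"y":0,"z":0,"fingers":0}
    - {"rx":0,"ry":0,"rz":7,"x":0,"y":0,"z":0,"fingers":0}
    - {"rx":0,"ry":0,"rz":7,"x":0,"y":0,"z":0,"fingers":0}
    - {"rx":0,"ry":0,"rz":7,"x":0,"y":0,"z":0,"fingers":0}

```text
t: 13.52
tcp_pos: [0.5497, 0.0165, 0.3384]
tcp_rot: [-0.0, 0.368, 0.93, -0.0]
ft_force: [0.0, 0.5, 0.3]
opening: 0.0428
grasp_force: 0.0
```

>>> move_arm:
  steps:
    - {"rx":0,"ry":0,"rz":7,"x":0,"y":0,"z":0,"fingers":0}
    - {"rx":0,"ry":0,"rz":7,"x":0,"y":0,"z":0,"fingers":0}
    - {"rx":0,"ry":0,"rz":7,"x":0,"y":0,"z":0,"fingers":0}
    - {"rx":0,"ry":0,"rz":7,"x":0,"y":0,"z":0,"fingers":0}
    - {"rx":0,"ry":0,"rz":7,"x":0,"y":0,"z":0,"fingers":0}
    - {"rx":0,"ry":0,"rz":7,"x":0,"y":0,"z":0,"fingers":0}
    - {"rx":0,"ry":0,"rz":7,"x":0,"y":0,"z":0,"fingers":0}
    - {"rx":0,"ry":0,"rz":7,"x":0,"y":0,"z":0,"fingers":0}

```text
t: 14.18
tcp_pos: [0.5497, 0.0166, 0.3384]
tcp_rot: [-0.0, -0.112, 0.994, -0.0]
ft_force: [0.2, 1.4, -0.7]
opening: 0.0428
grasp_force: 0.0
```

>>> move_arm:
  steps:
    - {"rx":0,"ry":0,"rz":6,"x":0,"y":0,"z":0,"fingers":0}
    - {"rx":0,"ry":0,"rz":6,"x":0,"y":0,"z":0,"fingers":0}
    - {"rx":0,"ry":0,"rz":0,"x":0,"y":0,"z":0,"fingers":0}
    - {"rx":0,"ry":0,"rz":0,"x":0,"y":0,"z":0,"fingers":0}

```text
t: 14.52
tcp_pos: [0.5497, 0.0166, 0.3385]
tcp_rot: [-0.0, -0.21, 0.978, -0.0]
ft_force: [0.5, -0.2, 0.6]
opening: 0.0427
grasp_force: 0.0
```

```bash
python3 s.py; python3 - <<'E'
from h import *
p,d=capture("scene");np.save("pics/scene5.npy",d);cv2.imwrite(f"pics/scene5.png",cv2.resize(p[120:300,240:440],None,fx=3,fy=3,interpolation=cv2.INTER_CUBIC))
_,_,P=cloud("scene",d)
for u,v in((345,229),(330,235),(352,225),(340,234)):print(u,v,np.round(P[v,u],3))
E
```

```text
t 14.52 tcp [0.5497 0.0166 0.3385] mixer -0.0013 -0.0038 yaw_y 114.3 zdown [-0. -0. -1.] q [  1.7  11.4   0.2  78.8  -0.  -22.5] F [ 0.51 -0.22  0.59] F.ex -0.30 T [ 0.011  0.034 -0.003] 0.0427 0.0
345 229 [0.534 0.042 0.167]
330 235 [0.567 0.049 0.168]
352 225 [0.515 0.034 0.166]
340 234 [0.548 0.052 0.166]
```

View pics/scene5.png

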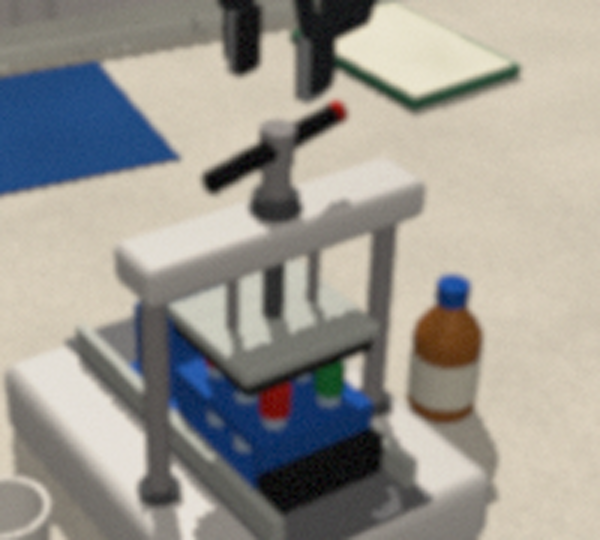

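The plate is down 18 mm. The bar (black end at crop (210,180), red end at (338,110)) lies across the closing direction, so I can regrip.

>>> move_arm:
  steps:
    - {"rx":0,"ry":0,"rz":0,"x":0,"y":0,"z":-0.018,"fingers":0}
    - {"rx":0,"ry":0,"rz":0,"x":0,"y":0,"z":-0.018,"fingers":0}
    - {"rx":0,"ry":0,"rz":0,"x":0,"y":0,"z":-0.017,"fingers":0}
    - {"rx":0,"ry":0,"rz":0,"x":0,"y":0,"z":0,"fingers":-1}
    - {"rx":0,"ry":0,"rz":0,"x":0,"y":0,"z":0,"fingers":-1}
    - {"rx":0,"ry":0,"rz":0,"x":0,"y":0,"z":0,"fingers":-1}
    - {"rx":0,"ry":0,"rz":0,"x":0,"y":0,"z":0,"fingers":-1}
    - {"rx":0,"ry":0,"rz":0,"x":0,"y":0,"z":0,"fingers":-1}

```text
t: 15.23
tcp_pos: [0.549, 0.0166, 0.2853]
tcp_rot: [-0.001, -0.211, 0.978, 0.0]
ft_force: [-1.5, -0.7, -10.7]
opening: 0.0188
grasp_force: 59.1
```

```bash
python3 s.py
```

```text
t 15.23 tcp [0.549  0.0166 0.2853] mixer -0.0012 -0.0031 yaw_y 114.3 zdown [-0.002 -0.    -1.   ] q [  1.7  11.9  -6.   72.2  -0.  -22.6] F [ -1.51  -0.72 -10.66] F.ex -0.47 T [-0.123  0.508 -0.083] 0.0188 59.06668245792389
```

>>> move_arm:
  steps:
    - {"rx":0,"ry":0,"rz":-4,"x":0,"y":0,"z":0,"fingers":-1}
    - {"rx":0,"ry":0,"rz":-4,"x":0,"y":0,"z":0,"fingers":-1}
    - {"rx":0,"ry":0,"rz":-4,"x":0,"y":0,"z":0,"fingers":-1}

```text
t: 15.48
tcp_pos: [0.5491, 0.0166, 0.2853]
tcp_rot: [-0.001, -0.106, 0.994, 0.0]
ft_force: [-2.3, -1.8, -10.8]
opening: 0.019
grasp_force: 59.1
```

```bash
python3 s.py
```

```text
t 15.48 tcp [0.5491 0.0166 0.2853] mixer -0.0012 -0.0031 yaw_y 102.2 zdown [-0.002 -0.    -1.   ] q [  1.7  11.9  -6.1  72.2  -0.  -10.4] F [ -2.33  -1.81 -10.81] F.ex -1.41 T [-0.022  0.447  0.159] 0.019 59.12938356399536
```

Free running is about 0.15 N m. I'll wind in 12° bites and read the torque after each.

>>> move_arm:
  steps:
    - {"rx":0,"ry":0,"rz":-4,"x":0,"y":0,"z":0,"fingers":-1}
    - {"rx":0,"ry":0,"rz":-4,"x":0,"y":0,"z":0,"fingers":-1}
    - {"rx":0,"ry":0,"rz":-4,"x":0,"y":0,"z":0,"fingers":-1}

```text
t: 15.73
tcp_pos: [0.549, 0.0166, 0.2853]
tcp_rot: [-0.001, -0.001, 1.0, -0.0]
ft_force: [-3.3, -0.9, -10.5]
opening: 0.0193
grasp_force: 59.1
```

```bash
python3 s.py
```

```text
t 15.73 tcp [0.549  0.0166 0.2853] mixer -0.0012 -0.0031 yaw_y 90.2 zdown [-0.002 -0.    -1.   ] q [ 1.7 11.9 -6.1 72.2 -0.   1.6] F [ -3.34  -0.94 -10.48] F.ex -0.39 T [-0.05   0.469  0.162] 0.0193 59.12935137748718
```

>>> move_arm:
  steps:
    - {"rx":0,"ry":0,"rz":-4,"x":0,"y":0,"z":0,"fingers":-1}
    - {"rx":0,"ry":0,"rz":-4,"x":0,"y":0,"z":0,"fingers":-1}

```text
t: 15.9
tcp_pos: [0.5491, 0.0167, 0.2853]
tcp_rot: [-0.001, 0.068, 0.998, -0.0]
ft_force: [-2.8, 0.2, -11.3]
opening: 0.019
grasp_force: 59.1
```

```bash
python3 s.py
```

```text
t 15.90 tcp [0.5491 0.0167 0.2853] mixer -0.0012 -0.0031 yaw_y 82.2 zdown [-0.002 -0.    -1.   ] q [ 1.7 11.9 -6.1 72.2 -0.   9.6] F [ -2.81   0.18 -11.33] F.ex 0.63 T [-0.026  0.414  0.165] 0.019 59.12846624851227
```

>>> move_arm:
  steps:
    - {"rx":0,"ry":0,"rz":-4,"x":0,"y":0,"z":0,"fingers":-1}
    - {"rx":0,"ry":0,"rz":-4,"x":0,"y":0,"z":0,"fingers":-1}
    - {"rx":0,"ry":0,"rz":-4,"x":0,"y":0,"z":0,"fingers":-1}

```text
t: 16.15
tcp_pos: [0.5491, 0.0167, 0.2853]
tcp_rot: [-0.001, 0.172, 0.985, -0.0]
ft_force: [-1.9, -1.0, -11.3]
opening: 0.0194
grasp_force: 59.1
```

```bash
python3 s.py|grep -o "T \[.*"
```

```text
T [-0.003  0.408  0.118] 0.0194 59.12603974342346
```

>>> move_arm:
  steps:
    - {"rx":0,"ry":0,"rz":-4,"x":0,"y":0,"z":0,"fingers":-1}
    - {"rx":0,"ry":0,"rz":-4,"x":0,"y":0,"z":0,"fingers":-1}

```text
t: 16.32
tcp_pos: [0.5491, 0.0167, 0.2853]
tcp_rot: [-0.001, 0.24, 0.971, -0.0]
ft_force: [-3.1, -1.1, -12.7]
opening: 0.0194
grasp_force: 59.1
```

```bash
python3 s.py
```

```text
t 16.32 tcp [0.5491 0.0167 0.2853] mixer -0.0011 -0.0031 yaw_y 62.2 zdown [-0.002 -0.    -1.   ] q [ 1.7 11.9 -6.1 72.2 -0.  29.6] F [ -3.12  -1.09 -12.75] F.ex -0.57 T [-0.043  0.415  0.151] 0.0194 59.12320911884308
```

>>> move_arm:
  steps:
    - {"rx":0,"ry":0,"rz":-4,"x":0,"y":0,"z":0,"fingers":-1}
    - {"rx":0,"ry":0,"rz":-4,"x":0,"y":0,"z":0,"fingers":-1}
    - {"rx":0,"ry":0,"rz":-4,"x":0,"y":0,"z":0,"fingers":-1}

```text
t: 16.57
tcp_pos: [0.5491, 0.0167, 0.2852]
tcp_rot: [-0.001, 0.341, 0.94, -0.0]
ft_force: [-2.3, -0.8, -10.9]
opening: 0.0195
grasp_force: 59.1
```

```bash
python3 s.py|grep -o "T \[.*"
```

```text
T [-0.033  0.421  0.155] 0.0195 59.118536710739136
```

>>> move_arm:
  steps:
    - {"rx":0,"ry":0,"rz":-4,"x":0,"y":0,"z":0,"fingers":-1}
    - {"rx":0,"ry":0,"rz":-4,"x":0,"y":0,"z":0,"fingers":-1}

```text
t: 16.73
tcp_pos: [0.5491, 0.0167, 0.2853]
tcp_rot: [-0.001, 0.405, 0.914, -0.0]
ft_force: [-3.0, -0.1, -11.2]
opening: 0.019
grasp_force: 59.1
```

```bash
python3 s.py
```

```text
t 16.73 tcp [0.5491 0.0167 0.2853] mixer -0.0012 -0.0032 yaw_y 42.2 zdown [-0.002 -0.    -1.   ] q [ 1.7 11.9 -6.1 72.2 -0.  49.6] F [ -2.99  -0.09 -11.17] F.ex 0.40 T [0.013 0.346 0.091] 0.019 59.11452054977417
```

>>> move_arm:
  steps:
    - {"rx":0,"ry":0,"rz":-4,"x":0,"y":0,"z":0,"fingers":-1}
    - {"rx":0,"ry":0,"rz":-4,"x":0,"y":0,"z":0,"fingers":-1}
    - {"rx":0,"ry":0,"rz":-4,"x":0,"y":0,"z":0,"fingers":-1}

```text
t: 16.98
tcp_pos: [0.5491, 0.0167, 0.2853]
tcp_rot: [-0.001, 0.499, 0.867, -0.001]
ft_force: [-2.1, 0.1, -10.2]
opening: 0.0194
grasp_force: 59.1
```

```bash
python3 s.py|grep -o "T \[.*"
```

```text
T [0.005 0.339 0.122] 0.0194 59.1051185131073
```

>>> move_arm:
  steps:
    - {"rx":0,"ry":0,"rz":-4,"x":0,"y":0,"z":0,"fingers":-1}
    - {"rx":0,"ry":0,"rz":-4,"x":0,"y":0,"z":0,"fingers":-1}

```text
t: 17.15
tcp_pos: [0.5491, 0.0167, 0.2853]
tcp_rot: [-0.001, 0.558, 0.83, -0.001]
ft_force: [-2.6, -0.3, -12.4]
opening: 0.019
grasp_force: 59.1
```

```bash
python3 s.py
```

```text
t 17.15 tcp [0.5491 0.0167 0.2853] mixer -0.0011 -0.0032 yaw_y 22.2 zdown [-0.002 -0.    -1.   ] q [ 1.7 11.9 -6.1 72.2  0.  69.6] F [ -2.61  -0.3  -12.42] F.ex 0.12 T [0.017 0.342 0.062] 0.019 59.1068959236145
```

>>> move_arm:
  steps:
    - {"rx":0,"ry":0,"rz":-4,"x":0,"y":0,"z":0,"fingers":-1}
    - {"rx":0,"ry":0,"rz":-4,"x":0,"y":0,"z":0,"fingers":-1}
    - {"rx":0,"ry":0,"rz":-4,"x":0,"y":0,"z":0,"fingers":-1}

```text
t: 17.4
tcp_pos: [0.5491, 0.0167, 0.2853]
tcp_rot: [-0.001, 0.642, 0.767, -0.001]
ft_force: [-1.8, -0.6, -10.7]
opening: 0.0193
grasp_force: 59.1
```

```bash
python3 s.py; python3 - <<'E'
from h import *
p,d=capture("scene");print(get_obs()['ft_torque'].round(3));np.save("pics/scene6.npy",d);cv2.imwrite(f"pics/scene6.png",cv2.resize(p[120:300,240:440],None,fx=3,fy=3,interpolation=cv2.INTER_CUBIC))
_,_,P=cloud("scene",d)
for u,v in((345,232),(330,238),(352,228),(340,237)):print(u,v,np.round(P[v,u],3))
E
```

```text
t 17.40 tcp [0.5491 0.0167 0.2853] mixer -0.0011 -0.0032 yaw_y 10.2 zdown [-0.002 -0.    -1.   ] q [ 1.7 11.9 -6.1 72.2 -0.  81.6] F [ -1.84  -0.58 -10.75] F.ex -0.28 T [-0.056  0.344  0.257] 0.0193 59.104907512664795
[0.012 0.378 0.03 ]
345 232 [0.533 0.041 0.159]
330 238 [0.566 0.047 0.16 ]
352 228 [0.515 0.034 0.16 ]
340 237 [0.548 0.051 0.159]
```

View pics/scene6.png

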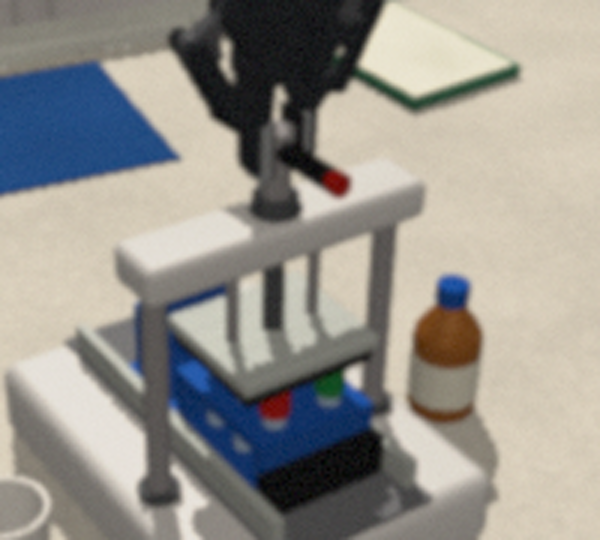

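The foam now looks close to the caps (crop (275,395) and (330,372)), and the torque has jumped. I'll take hold readings.

```bash
cat > hold.py <<'E'
from h import *
T=[]
for i in range(6):
    p,d=capture("scene");T.append(get_obs()['ft_torque'][2])
_,_,P=cloud("scene",d);q=P[225:240,330:352];m=(q[...,2]>.15)&(q[...,2]<.17)
print(np.round(T,3),np.mean(T).round(3),get_obs()['ft_force'].round(1),"plate top",q[...,2][m].mean().round(4))
E
python3 hold.py
```

```text
[-0.004  0.003 -0.048 -0.009  0.124  0.118] 0.031 [ -4.5  -0.4 -11.9] plate top 0.1595
```

>>> move_arm:
  steps:
    - {"rx":0,"ry":0,"rz":-3,"x":0,"y":0,"z":0,"fingers":-1}
    - {"rx":0,"ry":0,"rz":-3,"x":0,"y":0,"z":0,"fingers":-1}

```text
t: 17.92
tcp_pos: [0.5492, 0.0167, 0.2853]
tcp_rot: [-0.001, 0.68, 0.733, -0.001]
ft_force: [-4.3, -1.1, -12.7]
opening: 0.0196
grasp_force: 59.0
```

```bash
python3 s.py|grep -o "T \[.*"; python3 hold.py
```

```text
T [-0.108  0.719  0.259] 0.0196 58.9624947309494
[0.11  0.063 0.07  0.073 0.107 0.105] 0.088 [ -4.4   0.1 -14.2] plate top 0.159
```

>>> move_arm:
  steps:
    - {"rx":0,"ry":0,"rz":-2.5,"x":0,"y":0,"z":0,"fingers":-1}
    - {"rx":0,"ry":0,"rz":-2.5,"x":0,"y":0,"z":0,"fingers":-1}

```text
t: 18.38
tcp_pos: [0.5492, 0.0167, 0.2853]
tcp_rot: [-0.001, 0.711, 0.703, -0.001]
ft_force: [-5.0, -1.1, -14.1]
opening: 0.0192
grasp_force: 58.9
```

```bash
python3 s.py|grep -o "T \[.*"; python3 hold.py
```

```text
T [-0.075  0.963  0.33 ] 0.0192 58.93269717693329
[0.201 0.116 0.122 0.11  0.076 0.077] 0.117 [ -5.8  -0.4 -14.2] plate top 0.1588
```

>>> move_arm:
  steps:
    - {"rx":0,"ry":0,"rz":0,"x":0,"y":0,"z":0,"fingers":0}
    - {"rx":0,"ry":0,"rz":0,"x":0,"y":0,"z":0,"fingers":0}
    - {"rx":0,"ry":0,"rz":0,"x":0,"y":0,"z":0,"fingers":0}
    - {"rx":0,"ry":0,"rz":0,"x":0,"y":0,"z":0,"fingers":0}
    - {"rx":0,"ry":0,"rz":0,"x":0,"y":0,"z":0.025,"fingers":0}
    - {"rx":0,"ry":0,"rz":0,"x":0,"y":0,"z":0.035,"fingers":0}
    - {"rx":0,"ry":0,"rz":0,"x":0,"y":0,"z":0.035,"fingers":0}
    - {"rx":0,"ry":0,"rz":0,"x":0,"y":0,"z":0,"fingers":0}

```text
t: 19.35
tcp_pos: [0.5527, 0.0168, 0.389]
tcp_rot: [0.004, 0.711, 0.703, 0.005]
ft_force: [0.4, 1.6, 1.0]
opening: 0.0427
grasp_force: 0.0
```

>>> move_arm:
  steps:
    - {"rx":0,"ry":0,"rz":0,"x":0,"y":-0.04,"z":0,"fingers":0}
    - {"rx":0,"ry":0,"rz":0,"x":0,"y":-0.04,"z":0,"fingers":0}
    - {"rx":0,"ry":0,"rz":0,"x":0,"y":-0.04,"z":0,"fingers":0}
    - {"rx":0,"ry":0,"rz":0,"x":0,"y":-0.04,"z":0,"fingers":0}
    - {"rx":0,"ry":0,"rz":0,"x":0,"y":-0.04,"z":0,"fingers":0}
    - {"rx":0,"ry":0,"rz":0,"x":0,"y":0,"z":0,"fingers":0}

```text
t: 19.85
tcp_pos: [0.5501, -0.1898, 0.3813]
tcp_rot: [0.002, 0.713, 0.701, -0.001]
ft_force: [-0.7, 0.6, -0.5]
opening: 0.0426
grasp_force: 0.0
```

```bash
python3 s.py; python3 hold.py; python3 - <<'E'
from h import *
p,d=capture("top");cv2.imwrite("pics/top7.png",p)
p,d=capture("scene");cv2.imwrite(f"pics/scene7.png",cv2.resize(p[120:300,240:440],None,fx=3,fy=3,interpolation=cv2.INTER_CUBIC))
E
```

```text
t 19.85 tcp [ 0.5501 -0.1898  0.3813] mixer -0.2051 0.0293 yaw_y -1.0 zdown [ 0.002 -0.004 -1.   ] q [-18.9  15.   10.2  85.   -0.2  72. ] F [-0.68  0.59 -0.5 ] F.ex 0.69 T [ 0.042  0.089 -0.001] 0.0426 0.0
[ 0.001  0.026  0.046  0.021  0.005 -0.02 ] 0.013 [-0.1  0.4  0.6] plate top 0.1596
```

View pics/scene7.png

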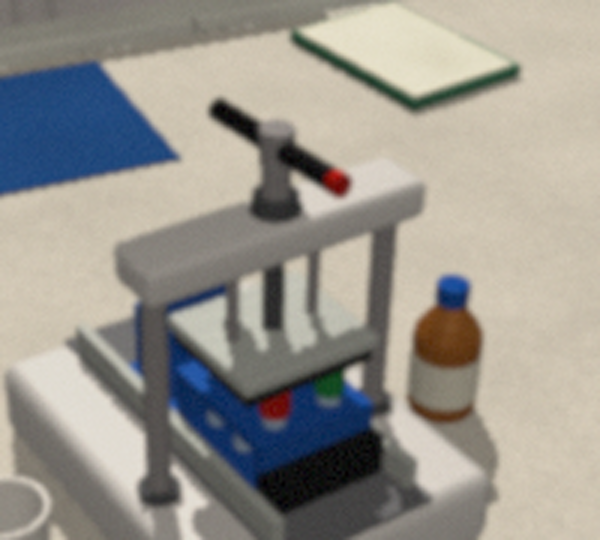

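View pics/top7.png

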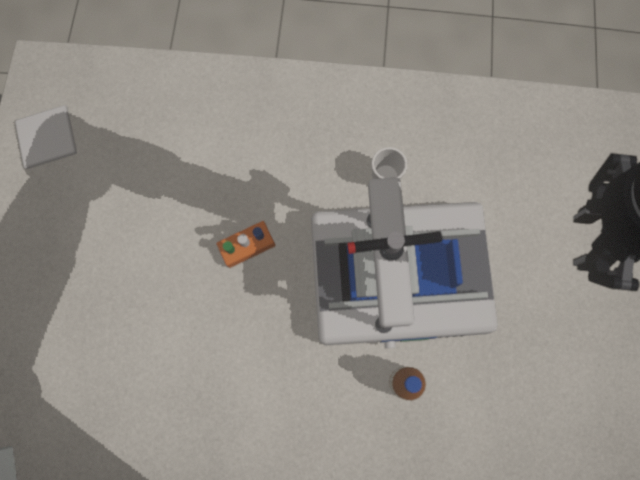

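The rack is home. The plate sprang back about 0.8 mm on release, as expected for a firm clamp of around 20 N, and the bystanders are at their starting pixels. I'll hand in.

```bash
python3 -c "
from plant import *
print(close_job())"
```

```text
the job is handed in; nothing more can be done
None
```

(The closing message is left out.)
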